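# Pack the fittings caddy for a pipe repair

### The job

Pack the parts caddy for the pipe repair: lay the brass tee in the square tub, the right-angle elbow in the round tub and the long straight coupling in the oblong tub, each lying flat on the floor of its tub. The four-way cross, the 45-degree bend and the short coupling look much like them but are not needed: leave those where they lie.

Things in the scene. Friction and masses are not known exactly. Their poses are not given: they have to be found in the camera images.
- tee_centre (a point): Brass T-shaped pipe fitting of 26 mm square bar, 0.22 kg, lying flat, 26 mm high. Arms to +x, -x and +y of this point (where their axes cross, at half height; z up): each square with upright flat sides out to 36 mm, then a 19 mm round threaded end out to 46 mm; its back is 13 mm to -y. Good hold: across the branch (+y arm), 30 mm from the point.
- elbow_centre (a point): Brass right-angle elbow of 26 mm square bar, 0.16 kg, lying flat, 26 mm high. Arms to +x and +y of this point (where their axes cross, at half height; z up): each square with upright flat sides out to 36 mm, then a 19 mm round threaded end out to 46 mm; its back faces are 13 mm to -x and -y. Good hold: across either arm, 30 mm from the point.
- long_coupling_centre (a point): Long straight brass coupling of 26 mm square bar, 0.17 kg, 90 mm long along its x: square for the middle 70 mm, a 19 mm round threaded end 10 mm long at either end. This point is its middle, at half height; it lies flat, 26 mm high and 26 mm wide.
- cross_centre (a point): Brass four-way cross, same brass and section as the tee but with four arms at right angles (along +x, -x, +y, -y), 92 mm across both ways. Not wanted. The point is its middle, at half height (13 mm).
- bend_centre (a point): Brass 45-degree bend, same brass, section and arm length (46 mm) as the elbow but opening wide: one arm to +x of this point, the other 135 degrees from it, towards -x and +y. Not wanted. The point is where the arm axes cross, at half height (13 mm).
- short_coupling_centre (a point): Short straight brass coupling, same brass and section as the long one but only 46 mm long along its x. Not wanted. The point is its middle, at half height (13 mm).
- square_tub_floor (a point): Grey square plastic tub fixed in the caddy, 116 x 116 mm outside, 110 x 110 mm inside, walls 3 mm thick. This point is the centre of its inner floor, 8 mm above the table; the rim is 29 mm above the point. x and y lie along its sides.
- round_tub_floor (a point): Grey round plastic tub fixed in the caddy, 116 mm outside and 110 mm inside diameter. This point is the centre of its inner floor, 8 mm above the table; the rim is 29 mm above the point.
- oblong_tub_floor (a point): Grey oblong plastic tub fixed in the caddy, 86 mm (x) by 128 mm (y) outside, 80 mm by 122 mm inside, walls 3 mm thick. This point is the centre of its inner floor, 8 mm above the table; the rim is 29 mm above the point. Its long way is its y.
- caddy: Low black plastic parts caddy that holds the three tubs in a row, fixed to the table, 410 mm long (its x) by 146 mm (its y); side walls 30 mm high, ends 44 mm high. Origin on the table under its middle. The tubs stand at its middle and 128 mm to either side along x, in any order, square to it.
Things that resemble listed ones, but are neither listed nor needed, are in the scene too. What is shaped like the part that bears tee_centre but turquoise is not meant. What is shaped like the part that bears long_coupling_centre but white is not meant.

How it is judged:
By the outcome, as a careful person would: the job done as asked, in the order asked, and still so for the second after the job is handed in, with the robot touching nothing.
It also fails if it takes over 77 s, if anything falls off the work surface, if the arm or the gripper's body presses on something with over 40 N, if the wrist force passes 120 N, or if a joint passes its speed limit or range.

### The arm

A 6-joint arm with a two-finger parallel gripper is mounted at the origin on the work surface. World frame = base frame: x ahead of the robot, y to its left, z up, the work surface at z = 0. Lengths are in m, angles in rad, forces in N, time in s.
With the tool pointing down it reaches from about 0.35 to 0.775 m from the base axis. Payload 7.3 kg.
Tool frame: the origin (TCP) lies at the very end of the fingers, on their centre line; the grasp point (between the pads) lies 19 mm behind it; z points along the fingers, y is the line along which they close (so a half turn about z gives the same grasp; the last joint's range is limited). The gripper opens to 92 mm and grips with 3 to 60 N. Pads are 19 mm wide; open, the fingers measure 130 mm over their backs; the gripper's body (75 mm by 190 mm) begins 47 mm behind the grasp point.
Start: joints at [-1.313, 0.342, 1.524, -0, 1.275, -0.146], TCP at [0.206, -0.483, 0.227] pointing down, gripper open.
Joint ranges: [-2.53, 2.53], [-0.77, 2.02], [0.04, 2.7], [-1, 4.14], [0.28, 2.66], [-3.11, 3.11]. Speed limits (rad/s): [2.57, 2.57, 3.14, 3.14, 3.14, 3.14].

### API

Orientations are given as [roll, pitch, yaw] about the fixed x, y, z axes, in that order (R = Rz(yaw) Ry(pitch) Rx(roll)).
In Python, from cell import * gives the robot as it stands.
- The arm moves only by the tool step_arm, never from a script. Its argument "commands" is a list of rows, each a list of 7 numbers: the opening, from 0 (shut) to 1 (fully open), then the shift along the world's x, y, z in cm, then the turn, a rotation vector about the world's x, y, z in rad. A call has 1 to 5 rows; each row is the pose to reach, as a shift and turn from the pose commanded when the call began; what a row does not reach only later rows make up. A row lasts 1/12 s, in which the tool goes at most 41.7 mm and 7.16 degrees, less where a joint would pass 70% of its speed; a pose out of reach is approached as far as the arm can. A call with a gripper value outside its range is refused whole. The fingers move at their own pace and stop on an object; "grip_force" is the grip in N (left out, the last holds). Time passes only in rows, so rows that repeat a pose let the fingers close. It gives the time, the measured TCP pose, the force, the opening and the grip force at its end, in the units of the state.
- observe(): the state, without advancing time (a new reading comes with each control period).
- read_camera(name): name is "side" or "top" or "wrist"; returns the picture (384x512x3 uint8, red, green, blue); there is no depth.
- camera_model(name): a dict with "vfov" (degrees; the focal length in pixels is half the picture's height over the tangent of half this angle, whatever the lens; pixels are square), "cx", "cy" (the principal point, pixels), "world_to_cam" (4x4, takes a point from world to camera coordinates). Camera axes: x right, y up, looking along -z (the intrinsics and any distortion apply to the point x, -y, -z); pixel columns grow to the right and rows downward; lengths in m; the calibration is good to about 2 mm. The wrist camera is an equidistant fisheye: a pixel r from the principal point sees the ray r / f radians off the axis. A picture is of the moment at which its call begins: read the wrist's pose just before it. camera_model takes no time and is no camera call; for the wrist camera it gives the pose at the moment of the call.
- hand_in(): hands the job in; it is judged then, once.
The state is a dict: "time": time; "qpos": joint angles; "qvel": joint speeds; "joint_efforts": joint torques, N m; "tool_pos": TCP position; "tool_rot": TCP orientation; "contact_force": force on the tool from outside, world axes, zero at the start; "torque": the same for the moment, N m; "opening": finger opening in m; "grip_force": force on a finger pad.
Only numpy, scipy, OpenCV 4.12 (cv2) and the standard library are available. Lean on these libraries where they do the work, as an engineer would, in place of code of your own. Each camera call takes 0.05 s, during which the arm holds its last target. There are 200 camera calls.

## Working session

There is one attempt and no reset: what is moved stays moved. The work goes in short steps, Python scripts to look and compute and a tool call to move; the robot and the scene stay as the last step left them, time stands still between calls to the robot, and variables do not carry over. Pictures are saved under pics/ and viewed, at most 14 in all, crops included, and the job is handed in when it is done.

Besides the shell and the picture viewer there is one more tool, called after "Emit:" as a command line: name --pt "numbers of a row" for each row, then --argument value for the rest. step_arm: Moves the arm, as the interface text tells. Its arguments: {"type":"object","properties":{"commands":{"type":"array"},"grip_force":{"type":"number"}},"required":["commands"]}

```bash
mkdir -p pics; ls; python3 - <<'E'
from cell import *
import cv2
for n in ("top","side"):
    cv2.imwrite(f"pics/{n}0.png",cv2.resize(read_camera(n),None,fx=1.5,fy=1.5,interpolation=cv2.INTER_CUBIC)[...,::-1])
    m=camera_model(n);print(n,m)
s=observe();print(s["time"],s["tool_pos"],s["tool_rot"],s["contact_force"],s["opening"])
E
```

```text
pics
top {'vfov': 45.826760010112935, 'cx': 254.68637198579003, 'cy': 189.78779016137693, 'world_to_cam': array([[ 0.01215109, -0.99990704, -0.00618513, -0.01241816],
       [ 0.991993  ,  0.01127683,  0.12578839, -0.49978544],
       [-0.12570695, -0.00766407,  0.99203781, -1.11280923],
       [ 0.        ,  0.        ,  0.        ,  1.        ]])}
side {'vfov': 52.91029967673232, 'cx': 254.49271873346206, 'cy': 198.88362967948825, 'world_to_cam': array([[-0.79476073, -0.60680769, -0.01182383,  0.36779659],
       [ 0.3477536 , -0.47126073,  0.81054349, -0.22051395],
       [-0.49741613,  0.64007636,  0.58555909, -0.94102679],
       [ 0.        ,  0.        ,  0.        ,  1.        ]])}
0.1 [ 0.20620943 -0.48242058  0.22613272] [-3.14023312e+00 -2.04006434e-04  4.03805791e-01] [ 1.97173758e-01 -1.37702813e+00  1.63672137e-04] 0.09178027818431284
```

View pics/top0.png

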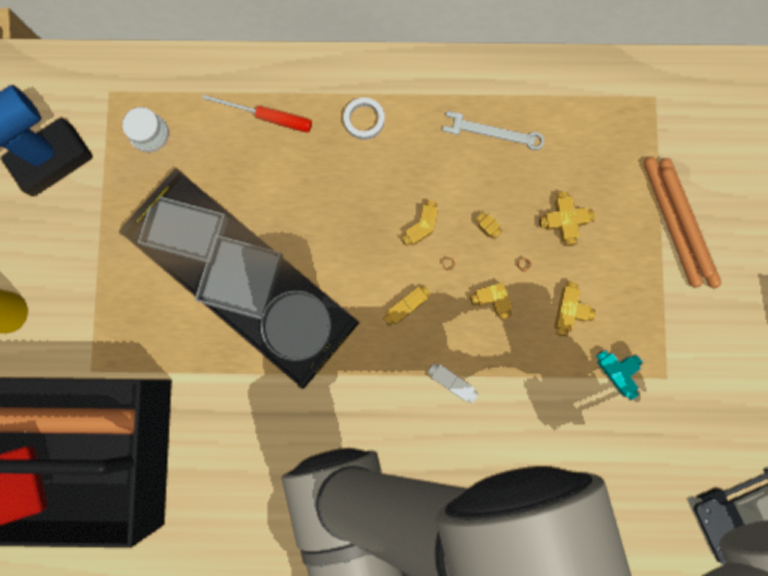

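View pics/side0.png

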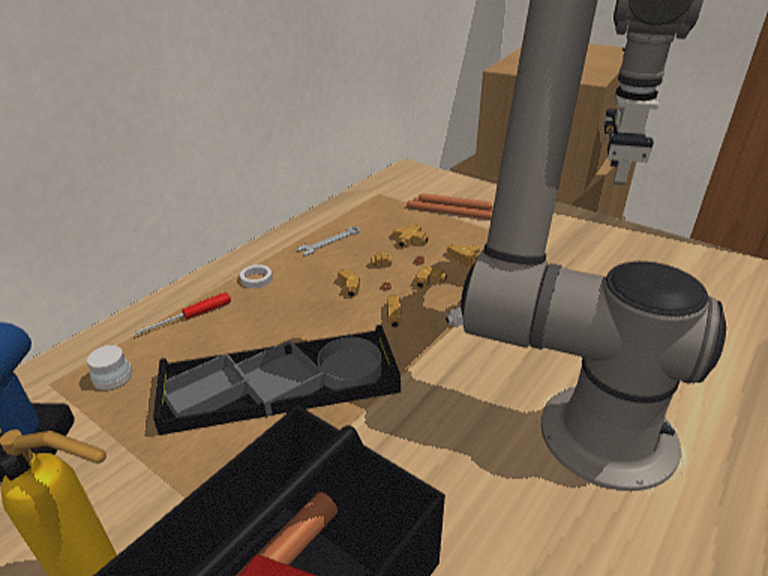

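```bash
cat > h.py <<'E'
from cell import *
import numpy as np, cv2
from scipy.optimize import minimize
def cam(n):
    m=camera_model(n); f=192/np.tan(np.radians(m["vfov"])/2); return f,m["cx"],m["cy"],np.array(m["world_to_cam"])
def proj(c,P):
    f,cx,cy,T=c; p=np.atleast_2d(P)@T[:3,:3].T+T[:3,3]
    return np.c_[cx+f*p[:,0]/-p[:,2], cy-f*p[:,1]/-p[:,2]]
def back(c,uv,z):
    f,cx,cy,T=c; uv=np.atleast_2d(np.array(uv,float)); d=np.c_[(uv[:,0]-cx)/f,-(uv[:,1]-cy)/f,-np.ones(len(uv))]@T[:3,:3]
    o=-T[:3,:3].T@T[:3,3]; return o+d*((z-o[2])/d[:,2])[:,None]
def box(x0,x1,y0,y1,z0=-.013,z1=.013): return np.array([[x,y,z] for x in(x0,x1) for y in(y0,y1) for z in(z0,z1)])
def arm(a):
    R=np.array([[np.cos(a),-np.sin(a),0],[np.sin(a),np.cos(a),0],[0,0,1]])
    return [box(0,.036,-.013,.013)@R.T, box(.036,.046,-.0095,.0095,-.0095,.0095)@R.T]
core=[box(-.013,.013,-.013,.013)]; pi=np.pi
M={"tee":core+arm(0)+arm(pi)+arm(pi/2),"elbow":core+arm(0)+arm(pi/2),
"long":[box(-.035,.035,-.013,.013),box(-.045,.045,-.0095,.0095,-.0095,.0095)]}
def pose(B,x,y,a,z=.013):
    R=np.array([[np.cos(a),-np.sin(a),0],[np.sin(a),np.cos(a),0],[0,0,1]]); return [b@R.T+[x,y,z] for b in B]
S=4
def draw(c,B,p,shape,o,z=.013):
    m=np.zeros(shape,np.uint8)
    for b in pose(B,*p,z=z):
        q=(proj(c,b)-o)*S; cv2.fillConvexPoly(m,cv2.convexHull(np.round(q*16).astype(np.int32)),1,shift=4)
    return m
def brass(im):
    h=cv2.cvtColor(im,cv2.COLOR_RGB2HSV); return h
E
python3 - <<'E'
from h import *
im=read_camera("top"); np.save("top.npy",im); c=cam("top")
cr=im[100:265,75:245]; cv2.imwrite("pics/caddy.png",cv2.resize(cr,None,fx=3.6,fy=3.6,interpolation=cv2.INTER_CUBIC)[...,::-1])
h=cv2.cvtColor(im,cv2.COLOR_RGB2HSV)
for n,(u,v) in dict(tee=(380,200),elbow=(329,195),long=(271,203),bg=(300,160),bgsh=(300,215),wood=(320,275)).items(): print(n,im[v,u],h[v,u],back(c,(u,v),.013).round(3))
cr=im[120:260,250:410]; hh=h[120:260,250:410]
s=np.hstack([cv2.resize(cr,None,fx=2.5,fy=2.5,interpolation=cv2.INTER_CUBIC)[...,::-1],cv2.cvtColor(cv2.resize(hh[...,1],None,fx=2.5,fy=2.5),cv2.COLOR_GRAY2BGR)])
cv2.imwrite("pics/parts.png",s)
E
```

```text
tee [209 179  72] [ 23 167 209] [[ 0.48  -0.326  0.013]]
elbow [210 200  90] [ 28 146 210] [[ 0.491 -0.196  0.013]]
long [182 150  57] [ 22 175 182] [[ 0.469 -0.048  0.013]]
bg [193 161  99] [ 20 124 193] [[ 0.581 -0.122  0.013]]
bgsh [193 161 100] [ 20 123 193] [[ 0.439 -0.122  0.013]]
wood [212 190 140] [ 21  87 212] [[ 0.289 -0.172  0.013]]
```

View pics/caddy.png

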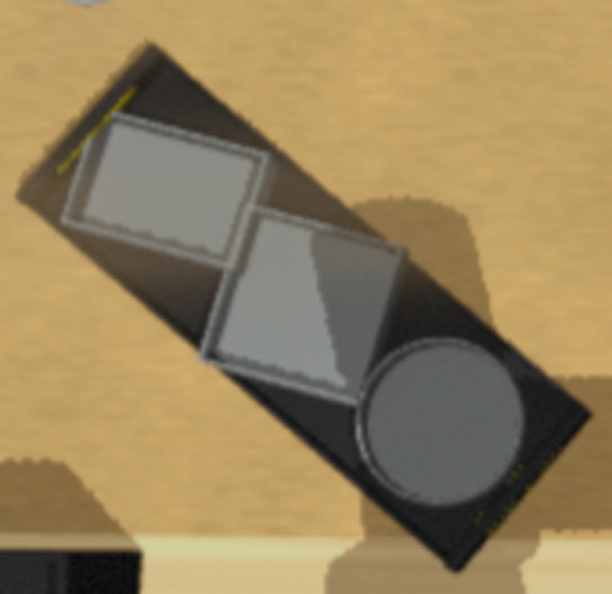

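View pics/parts.png

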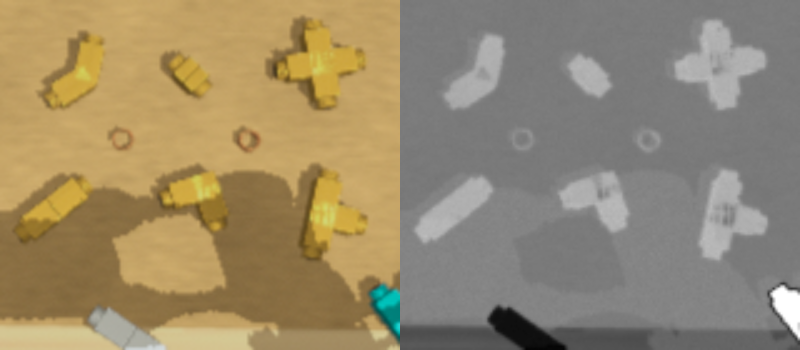

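```bash
cat > fit.py <<'E'
from h import *
im=np.load("top.npy"); c=cam("top"); h=cv2.cvtColor(im,cv2.COLOR_RGB2HSV)
def fit(im,c,n,uv,w=30,thr=150,z=.013,nstart=16):
    o=np.array([uv[0]-w,uv[1]-w]); h=cv2.cvtColor(im,cv2.COLOR_RGB2HSV)[o[1]:o[1]+2*w,o[0]:o[0]+2*w,1]
    M_=np.float32([[S,0,0],[0,S,0]])
    g=cv2.warpAffine(h,M_,(2*w*S,2*w*S),flags=cv2.INTER_LINEAR)
    m=cv2.morphologyEx((g>thr).astype(np.uint8),cv2.MORPH_CLOSE,np.ones((21,21),np.uint8))
    k,l,st,ce=cv2.connectedComponentsWithStats(m); i=1+np.argmax(st[1:,4]); m=(l==i).astype(np.uint8)
    p0=back(c,ce[i]/S+o,z)[0]
    def cost(p):
        d=draw(c,M[n],(p[0]*.01,p[1]*.01,p[2]*.3),m.shape,o,z); return 1-(d&m).sum()/(d|m).sum()
    best=min((minimize(cost,[p0[0]*100,p0[1]*100,a/.3],method="Nelder-Mead",options=dict(initial_simplex=np.array([[p0[0]*100,p0[1]*100,a/.3]]*4)+np.vstack([np.zeros(3),np.diag([1,1,1])]))) for a in np.arange(nstart)*2*pi/nstart),key=lambda r:r.fun)
    p=best.x*[.01,.01,.3]; p[2]=(p[2]+pi)%(2*pi)-pi
    d=draw(c,M[n],p,m.shape,o,z)
    v=cv2.resize(im[o[1]:o[1]+2*w,o[0]:o[0]+2*w],None,fx=S,fy=S)[...,::-1].copy()
    cv2.drawContours(v,cv2.findContours(d,0,1)[0],-1,(0,0,255),1); cv2.drawContours(v,cv2.findContours(m,0,1)[0],-1,(255,0,0),1)
    return p,best.fun,v
if __name__=="__main__":
    V=[]
    for n,uv in dict(tee=(383,206),elbow=(328,199),long=(271,203)).items():
        p,f,v=fit(im,c,n,uv); print(n,p.round(4),np.degrees(p[2]).round(1),"cost",round(f,3),"r",np.hypot(*p[:2]).round(3)); V.append(v)
    def c2(x): return np.array(x)/3.6+[75,100]-.36
    K=dict(oblong=[(113,111),(271,154),(232,267),(62,221)],square=[(255,207),(405,250),(360,405),(203,358)],caddy=[(150,42),(592,413),(457,570),(18,195)])
    for n,k in K.items():
        P=back(c,c2(k),.037 if n!="caddy" else .035)[:,:2]; L=[np.linalg.norm(P[i]-P[i-1]).round(4) for i in(1,2,3,0)]
        print(n,P.mean(0).round(4),"sides",L,"dirs",[np.degrees(np.arctan2(*(P[i]-P[i-1])[::-1])).round(1) for i in(1,2,3,0)])
    P=back(c,c2([(355,422),(525,422),(440,337),(440,508)]),.037)[:,:2];print("round",P.mean(0).round(4),np.linalg.norm(P[0]-P[1]),np.linalg.norm(P[2]-P[3]))
    cv2.imwrite("pics/fit.png",np.hstack(V))
E
python3 fit.py
```

```text
tee [ 0.4651 -0.3198  2.9061] 166.5 cost 0.087 r 0.564
elbow [ 0.4926 -0.202   1.8903] 108.3 cost 0.062 r 0.532
long [ 0.468  -0.0481  2.2474] 128.8 cost 0.037 r 0.47
oblong [0.5924 0.3322] sides [np.float64(0.1174), np.float64(0.0846), np.float64(0.1253), np.float64(0.0858)] dirs [np.float64(-104.8), np.float64(163.5), np.float64(75.5), np.float64(-21.7)]
square [0.5106 0.2327] sides [np.float64(0.1106), np.float64(0.1127), np.float64(0.1149), np.float64(0.1118)] dirs [np.float64(-105.5), np.float64(165.7), np.float64(74.1), np.float64(-16.5)]
caddy [0.5128 0.2364] sides [np.float64(0.4136), np.float64(0.1416), np.float64(0.4091), np.float64(0.1425)] dirs [np.float64(-129.3), np.float64(140.2), np.float64(50.9), np.float64(-38.0)]
round [0.4296 0.1366] 0.11769062739587191 0.118352096646184
```

View pics/fit.png

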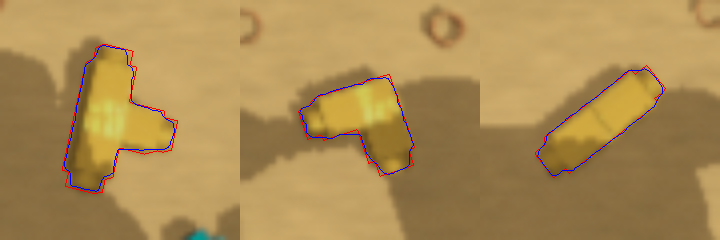

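Picture findings (1.5× top view): bend (422,225), short coupling (488,224), cross (568,217), long coupling (407,304), elbow (492,296) and tee (572,308). The tubs are oblong (180,228), square (241,275) and round (297,325). The fitted outlines match the mask. Tub sizes and the 128 mm spacing also check out. Moving over the tee.

Emit:
step_arm --pt "1 3.15 1.675 -0.9 0 0 0.1165" --pt "1 6.3 3.35 -1.8 0 0 0.233" --pt "1 9.45 5.03 -2.7 0 0 0.35" --pt "1 12.6 6.7 -3.6 0 0 0.466" --pt "1 15.75 8.38 -4.5 0 0 0.5825"

```text
time: 0.57
tool_pos: [0.365, -0.3979, 0.1811]
tool_rot: [-3.141, -0.0, 0.992]
contact_force: [1.2, -0.8, -0.2]
opening: 0.0919
grip_force: 0.0
```

Emit:
step_arm --pt "1 3.15 1.675 -0.9 0 0 0.1165" --pt "1 6.3 3.35 -1.8 0 0 0.233" --pt "1 9.45 5.03 -2.7 0 0 0.35" --pt "1 9.45 5.03 -2.7 0 0 0.35" --pt "1 9.45 5.03 -2.7 0 0 0.35"

```text
time: 0.98
tool_pos: [0.4592, -0.3471, 0.1536]
tool_rot: [-3.14, -0.001, 1.339]
contact_force: [-1.5, -0.1, 0.1]
opening: 0.0915
grip_force: 0.0
```

```bash
cat > w.py <<'E'
from h import *
def wcam():
    m=camera_model("wrist"); return 192/np.tan(np.radians(m["vfov"])/2),m["cx"],m["cy"],np.array(m["world_to_cam"])
def wproj(c,P):
    f,cx,cy,T=c; p=np.atleast_2d(P)@T[:3,:3].T+T[:3,3]; q=np.c_[p[:,0],-p[:,1],-p[:,2]]
    r=np.hypot(q[:,0],q[:,1]); th=np.arctan2(r,q[:,2]); return np.c_[cx+f*th*q[:,0]/r, cy+f*th*q[:,1]/r]
def overlay(name,items,fn,extra=None):
    c=wcam(); im=read_camera("wrist"); np.save(fn+".npy",im); np.save(fn+"_T.npy",c[3])
    v=cv2.resize(im,None,fx=1.5,fy=1.5)[...,::-1].copy()
    for n,p,z in items:
        m=np.zeros(v.shape[:2],np.uint8)
        for b in pose(M[n],*p,z=z): cv2.fillConvexPoly(m,cv2.convexHull(np.round(wproj(c,b)*1.5).astype(np.int32)),1)
        cv2.drawContours(v,cv2.findContours(m,0,1)[0],-1,(0,0,255),1)
    cv2.imwrite(f"pics/{fn}.png",v)
E
python3 - <<'E'
from w import *
overlay("wrist",[("tee",(.4651,-.3198,2.906),.013),("elbow",(.4926,-.202,1.8903),.013),("long",(.468,-.0481,2.2474),.013)],"w1")
s=observe();print(s["time"],s["tool_pos"],s["tool_rot"],wproj(wcam(),s["tool_pos"])*1.5)
E
```

```text
1.0333 [ 0.45833143 -0.3481898   0.15417777] [-3.14042452e+00 -3.34285895e-04  1.33670010e+00] [[380.91264815 359.69699311]]
```

View pics/w1.png

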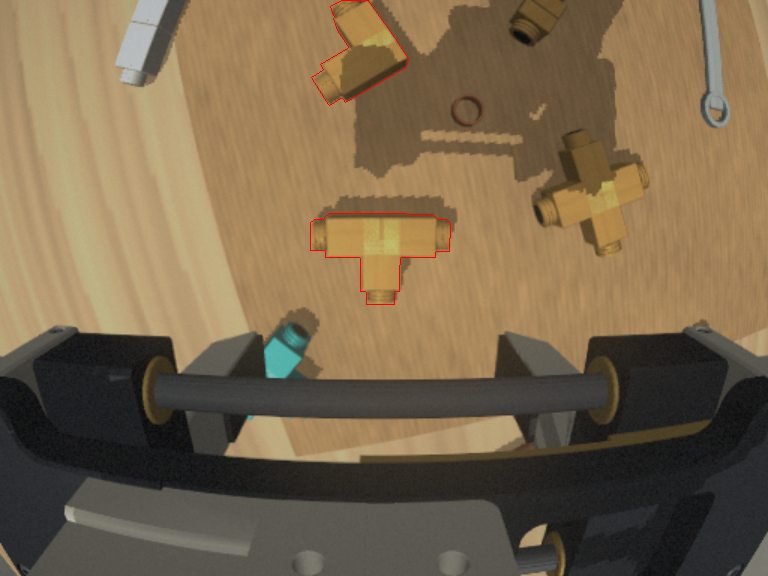

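The wrist view agrees with the fit: the tee outline at (380,245) is about 1 mm off and the elbow at (360,50) is on. The turquoise tee lies near the left finger at (285,350), so I'll narrow the opening before going down.

Emit:
step_arm --pt "0.5 0 0 -2.5 0 0 0" --pt "0.5 0 0 -5 0 0 0" --pt "0.5 0 0 -7.5 0 0 0" --pt "0.5 0 0 -9 0 0 0" --pt "0.5 0 0 -9.5 0 0 0" --grip_force 35

```text
time: 1.45
tool_pos: [0.4559, -0.3488, 0.0576]
tool_rot: [-3.138, -0.002, 1.333]
contact_force: [-0.5, 0.4, 0.6]
opening: 0.0633
grip_force: 0.0
```

Emit:
step_arm --pt "0.5 0 0 -2 0 0 0" --pt "0.5 0 0 -4 0 0 0" --pt "0.5 0 0 -5 0 0 0" --pt "0.5 0 0 -5.3 0 0 0" --pt "0.5 0 0 -5.3 0 0 0"

```text
time: 1.87
tool_pos: [0.4579, -0.3492, 0.0069]
tool_rot: [-3.141, -0.0, 1.335]
contact_force: [-0.0, -0.6, 0.6]
opening: 0.0459
grip_force: 0.0
```

Emit:
step_arm --pt "0.3 0 0 0 0 0 0" --pt "0.2 0 0 0 0 0 0" --pt "0.2 0 0 0 0 0 0" --pt "0.2 0 0 0 0 0 0" --pt "0.2 0 0 0 0 0 0" --grip_force 35

```text
time: 2.28
tool_pos: [0.4588, -0.3491, 0.0077]
tool_rot: [3.14, 0.001, 1.336]
contact_force: [0.6, 0.1, 4.2]
opening: 0.0255
grip_force: 35.0
```

Emit:
step_arm --pt "0.2 0 0 1 0 0 0" --pt "0.2 0 0 3 0 0 0" --pt "0.2 0 0.5 6 0 0 0" --pt "0.2 0.1 2 9 0 0 0" --pt "0.2 0.3 4.5 11 0 0 0"

```text
time: 2.7
tool_pos: [0.4617, -0.3054, 0.1197]
tool_rot: [3.139, 0.002, 1.334]
contact_force: [0.1, 0.8, -1.5]
opening: 0.0253
grip_force: 35.0
```

Emit:
step_arm --pt "0.2 0.3 3.5 0 0 0 -0.007" --pt "0.2 0.6 7.2 0 0 0 -0.014" --pt "0.2 0.9 11 0 0 0 -0.021" --pt "0.2 1.2 15 0 0 0 -0.028" --pt "0.2 1.5 19 0 0 0 -0.035"

```text
time: 3.12
tool_pos: [0.4758, -0.1119, 0.1172]
tool_rot: [-3.142, -0.0, 1.3]
contact_force: [0.7, 0.3, -2.0]
opening: 0.0258
grip_force: 35.0
```

Emit:
step_arm --pt "0.2 0.3 3.8 0 0 0 0" --pt "0.2 0.6 7.6 0 0 0 0" --pt "0.2 0.9 11.4 0 0 0 0" --pt "0.2 1.2 15.2 0 0 0 0" --pt "0.2 1.5 19 0 0 0 0"

```text
time: 3.53
tool_pos: [0.4908, 0.0782, 0.1172]
tool_rot: [-3.141, 0.0, 1.301]
contact_force: [0.7, -0.1, -2.4]
opening: 0.0255
grip_force: 35.0
```

Emit:
step_arm --pt "0.2 0.4 4 0 0 0 0" --pt "0.2 0.8 8 0 0 0 0" --pt "0.2 1.2 11.5 0 0 0 0" --pt "0.2 1.5 13.5 0 0 0 0" --pt "0.2 1.55 14.45 0 0 0 0"

```text
time: 3.95
tool_pos: [0.5065, 0.2238, 0.117]
tool_rot: [3.142, -0.001, 1.304]
contact_force: [-0.0, -0.1, -2.2]
opening: 0.0256
grip_force: 35.0
```

```bash
cat >> w.py <<'E'
M["sqr"]=[box(-.058,.058,-.058,.058,0,0)]; M["obl"]=[box(-.043,.043,-.064,.064,0,0)]
t=np.linspace(0,2*pi,60); M["rnd"]=[np.c_[.058*np.cos(t),.058*np.sin(t),0*t]]
TUBS=[("sqr",(.5107,.2333,np.radians(-15.5)),.037),("obl",(.592,.333,np.radians(-15.5)),.037),("rnd",(.4297,.1358,0),.037)]
E
python3 - <<'E'
from w import *
s=observe();x,y,z=s["tool_pos"];a=s["tool_rot"][2]+pi/2
overlay("wrist",TUBS+[("tee",(x+.03*np.sin(a),y-.03*np.cos(a),a),z+.006)],"w2")
print(s["tool_pos"],s["tool_rot"])
E
```

```text
[0.50646446 0.22381704 0.11701027] [ 3.14151756e+00 -5.43514426e-04  1.30445541e+00]
```

View pics/w2.png

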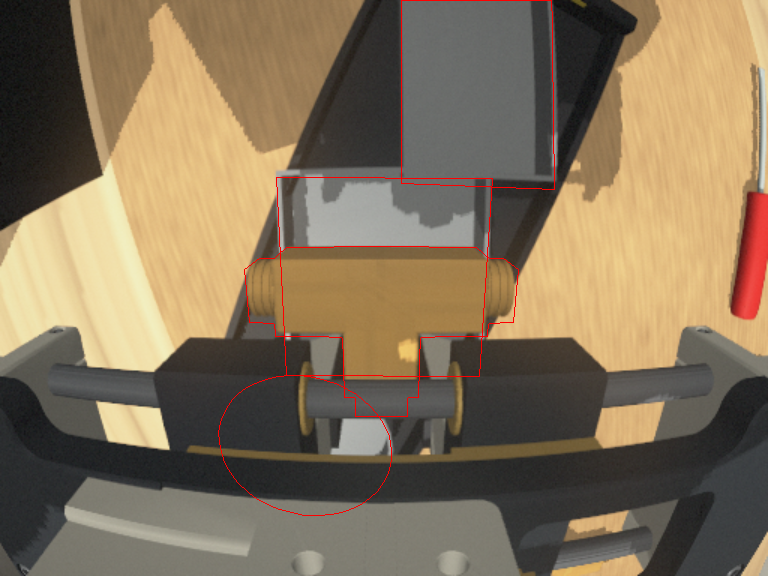

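```bash
python3 - <<'E'
from w import *
read_camera("top");read_camera("top")
s=observe();x,y,z=s["tool_pos"];a=s["tool_rot"][2]+pi/2
overlay("wrist",TUBS+[("tee",(x+.03*np.sin(a),y-.03*np.cos(a),a),z+.006)],"w3")
print(s["tool_pos"],s["tool_rot"],np.abs(s["qvel"]).max())
v=cv2.imread("pics/w3.png"); cv2.imwrite("pics/w3.png",cv2.resize(v[120:420,230:570],None,fx=2,fy=2))
E
```

```text
[0.50625022 0.22062781 0.11665562] [-3.14100147e+00  9.56134870e-04  1.30258831e+00] 0.03384383728568808
```

View pics/w3.png

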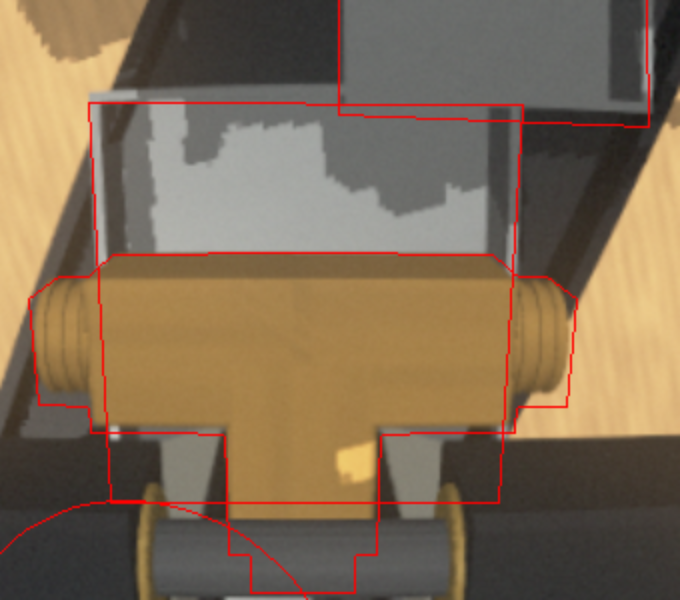

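The held tee sits as modelled. The square tub's side walls match the prediction at x≈95 and 520 in the crop, and its far rim is 2–4 mm further out. I'll shift 3 mm and go down.

Emit:
step_arm --pt "0.2 0.1 0.3 -2 0 0 0" --pt "0.2 0.1 0.3 -5 0 0 0" --pt "0.2 0.1 0.3 -7.5 0 0 0" --pt "0.2 0.1 0.3 -9 0 0 0" --pt "0.2 0.1 0.3 -9.6 0 0 0"

```text
time: 4.57
tool_pos: [0.5063, 0.2215, 0.0184]
tool_rot: [-3.138, 0.003, 1.299]
contact_force: [-1.0, -0.6, -2.8]
opening: 0.0255
grip_force: 35.0
```

Emit:
step_arm --pt "0.2 0 0 -0.2 0 0 0" --pt "0.2 0 0 -0.4 0 0 0" --pt "0.2 0 0 -0.4 0 0 0"

```text
time: 4.82
tool_pos: [0.5085, 0.2234, 0.0176]
tool_rot: [3.14, -0.001, 1.301]
contact_force: [-0.3, -0.1, -2.3]
opening: 0.0259
grip_force: 35.0
```

Emit:
step_arm --pt "0.2 0 0 -0.1 0 0 0" --pt "0.2 0 0 -0.2 0 0 0" --pt "0.2 0 0 -0.2 0 0 0"

```text
time: 5.07
tool_pos: [0.5085, 0.2239, 0.0157]
tool_rot: [3.14, -0.001, 1.301]
contact_force: [0.7, -1.6, 2.7]
opening: 0.0255
grip_force: 35.0
```

Emit:
step_arm --pt "0.42 0 0 0 0 0 0" --pt "0.42 0 0 0 0 0 0" --pt "0.42 0 0 0.1 0 0 0" --pt "0.42 0 0 1 0 0 0" --pt "0.42 0 0 3 0 0 0"

```text
time: 5.48
tool_pos: [0.5062, 0.2234, 0.0435]
tool_rot: [-3.138, 0.002, 1.301]
contact_force: [-0.4, -0.5, -0.1]
opening: 0.0383
grip_force: 0.0
```

Emit:
step_arm --pt "0.5 0 0 3.5 0 0 0" --pt "0.5 0 0 7 0 0 0" --pt "0.5 -0.1 -2 9 0 0 0.03" --pt "0.5 -0.2 -5 10 0 0 0.1" --pt "0.5 -0.3 -9 10 0 0 0.2"

```text
time: 5.9
tool_pos: [0.5063, 0.1347, 0.1485]
tool_rot: [3.135, -0.002, 1.508]
contact_force: [1.5, 0.6, -0.2]
opening: 0.0457
grip_force: 0.0
```

Emit:
step_arm --pt "0.55 -0.3 -3.9 0 0 0 0.06" --pt "0.55 -0.6 -7.8 0 0 0 0.12" --pt "0.55 -0.9 -11.7 0 0 0 0.18" --pt "0.55 -1.2 -15.6 0 0 0 0.24" --pt "0.55 -1.5 -19.5 0 0 0 0.3"

```text
time: 6.32
tool_pos: [0.4894, -0.0629, 0.1457]
tool_rot: [3.141, 0.0, 1.805]
contact_force: [0.3, 0.1, 1.0]
opening: 0.0503
grip_force: 0.0
```

Emit:
step_arm --pt "0.55 -0.3 -4 0 0 0 0.05" --pt "0.55 -0.5 -8 0 0 0 0.09" --pt "0.55 -0.6 -10.6 0 0 0 0.09" --pt "0.55 -0.6 -11.4 0 0 0 0.09" --pt "0.55 -0.6 -11.4 0 0 0 0.09"

```text
time: 6.73
tool_pos: [0.4837, -0.177, 0.1452]
tool_rot: [3.141, 0.001, 1.888]
contact_force: [-0.3, 0.3, -1.1]
opening: 0.0508
grip_force: 0.0
```

```bash
python3 - <<'E'
from w import *
read_camera("top");im=read_camera("top");np.save("top2.npy",im)
overlay("wrist",[("tee",(.4651,-.3198,2.906),.013),("elbow",(.4926,-.202,1.8903),.013),("long",(.468,-.0481,2.2474),.013)],"w4")
s=observe();print(s["time"],s["tool_pos"],s["tool_rot"])
v=cv2.imread("pics/w4.png")[60:400,150:620]; t=cv2.resize(im[100:230,75:210],None,fx=2.6,fy=2.6,interpolation=cv2.INTER_CUBIC)[...,::-1][:338]
o=np.zeros((340,v.shape[1]+t.shape[1],3),np.uint8);o[:,:v.shape[1]]=v;o[:t.shape[0],v.shape[1]:]=t;cv2.imwrite("pics/w4c.png",o[:,:800] if o.shape[1]>800 else o)
E
```

```text
6.8833 [ 0.48376609 -0.17378161  0.14491041] [ 3.14147061e+00 -6.55571560e-04  1.89210885e+00]
```

View pics/w4c.png

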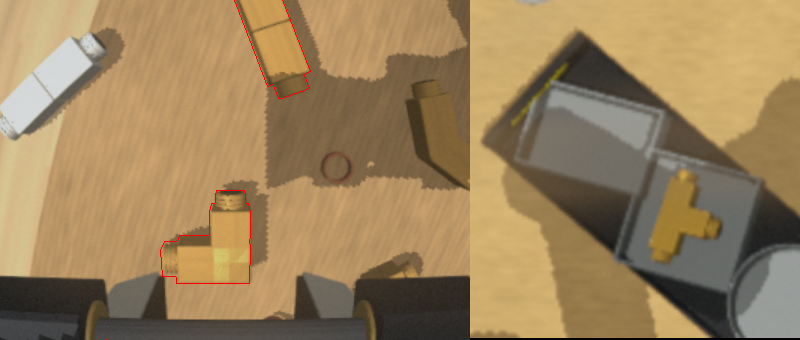

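The right part shows the tee lying flat inside the square tub at (680,215). The elbow outline at (215,245) matches the fit. Going down for the elbow.

Emit:
step_arm --pt "0.5 0 0 -3 0 0 0" --pt "0.5 0 0 -6.5 0 0 0" --pt "0.5 0 0 -9.5 0 0 0" --pt "0.5 0 0 -11.5 0 0 0" --pt "0.5 0 0 -12.5 0 0 0"

```text
time: 7.3
tool_pos: [0.4825, -0.1725, 0.0173]
tool_rot: [-3.139, -0.004, 1.894]
contact_force: [-0.6, 0.0, -0.5]
opening: 0.0459
grip_force: 0.0
```

Emit:
step_arm --pt "0.5 0 0 -0.8 0 0 0" --pt "0.5 0 0 -1.3 0 0 0" --pt "0.5 0 0 -1.3 0 0 0"

```text
time: 7.55
tool_pos: [0.4841, -0.1747, 0.0068]
tool_rot: [3.141, 0.0, 1.892]
contact_force: [-0.1, -0.1, -0.4]
opening: 0.0464
grip_force: 0.0
```

Emit:
step_arm --pt "0.3 0 0 0 0 0 0" --pt "0.2 0 0 0 0 0 0" --pt "0.2 0 0 0 0 0 0" --pt "0.2 0 0 0 0 0 0" --pt "0.2 0 0 0 0 0 0" --grip_force 35

```text
time: 7.97
tool_pos: [0.4843, -0.1755, 0.0075]
tool_rot: [3.14, 0.001, 1.891]
contact_force: [-0.4, 1.1, 4.6]
opening: 0.0254
grip_force: 35.0
```

Emit:
step_arm --pt "0.2 0 0 1 0 0 0" --pt "0.2 0 0 3 0 0 0" --pt "0.2 0 0.5 6 0 0 0" --pt "0.2 -0.3 2 9 0 0 0" --pt "0.2 -0.7 4.6 11 0 0 0"

```text
time: 8.38
tool_pos: [0.4778, -0.1307, 0.1196]
tool_rot: [3.139, 0.003, 1.889]
contact_force: [1.2, 0.1, -1.9]
opening: 0.0256
grip_force: 35.0
```

Emit:
step_arm --pt "0.2 -0.6 3.7 0 0 0 0" --pt "0.2 -1.2 7.5 0 0 0 0" --pt "0.2 -1.8 11.3 0 0 0 0" --pt "0.2 -2.4 15.2 0 0 0 0" --pt "0.2 -3 19 0 0 0 0"

```text
time: 8.8
tool_pos: [0.4459, 0.0625, 0.1174]
tool_rot: [3.141, -0.0, 1.891]
contact_force: [0.9, 1.0, -1.6]
opening: 0.0257
grip_force: 35.0
```

Emit:
step_arm --pt "0.2 -0.6 3.8 0 0 0 0" --pt "0.2 -1.1 7 0 0 0 0" --pt "0.2 -1.4 8.8 0 0 0 0" --pt "0.2 -1.45 9 0 0 0 0" --pt "0.2 -1.45 9 0 0 0 0"

```text
time: 9.22
tool_pos: [0.4319, 0.1516, 0.1171]
tool_rot: [-3.142, 0.0, 1.894]
contact_force: [-0.2, -0.1, -2.0]
opening: 0.0261
grip_force: 35.0
```

```bash
python3 - <<'E'
from w import *
read_camera("top");im=read_camera("top")
s=observe();x,y,z=s["tool_pos"];a=s["tool_rot"][2]
overlay("wrist",TUBS+[("elbow",(x-.028*np.cos(a),y-.028*np.sin(a),a),z+.006)],"w5")
print(s["time"],s["tool_pos"],s["tool_rot"])
cv2.imwrite("pics/w5c.png",cv2.imread("pics/w5.png")[:480])
E
```

```text
9.3167 [0.43236354 0.15014173 0.11692004] [-3.14157461e+00  3.95289259e-04  1.89126091e+00]
```

View pics/w5c.png

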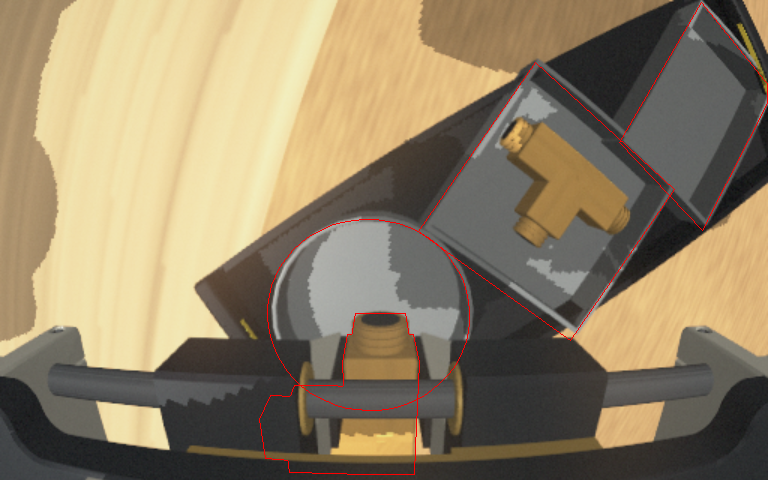

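The round tub at (370,315) matches to about 1 mm, and the tee is well inside the square tub. Lowering the elbow.

Emit:
step_arm --pt "0.2 0 0 -2 0 0 0" --pt "0.2 0 0 -5 0 0 0" --pt "0.2 0 0 -7.5 0 0 0" --pt "0.2 0 0 -9 0 0 0" --pt "0.2 0 0 -9.6 0 0 0"

```text
time: 9.78
tool_pos: [0.4313, 0.1493, 0.0187]
tool_rot: [-3.138, -0.0, 1.889]
contact_force: [-0.3, -0.3, -1.4]
opening: 0.0258
grip_force: 35.0
```

Emit:
step_arm --pt "0.2 0 0 -0.2 0 0 0" --pt "0.2 0 0 -0.4 0 0 0" --pt "0.2 0 0 -0.6 0 0 0" --pt "0.2 0 0 -0.6 0 0 0"

```text
time: 10.12
tool_pos: [0.4332, 0.1507, 0.0156]
tool_rot: [3.139, 0.0, 1.891]
contact_force: [-0.4, 1.5, -1.8]
opening: 0.0258
grip_force: 35.0
```

Emit:
step_arm --pt "0.2 0 0 -0.1 0 0 0" --pt "0.2 0 0 -0.1 0 0 0"

```text
time: 10.28
tool_pos: [0.4332, 0.1508, 0.0155]
tool_rot: [3.139, 0.001, 1.892]
contact_force: [-2.2, -2.0, 10.6]
opening: 0.0257
grip_force: 35.0
```

Emit:
step_arm --pt "0.38 0 0 0 0 0 0" --pt "0.38 0 0 0 0 0 0" --pt "0.38 0 0 0.1 0 0 0" --pt "0.38 0 0 1 0 0 0" --pt "0.38 0 0 3 0 0 0"

```text
time: 10.7
tool_pos: [0.4309, 0.1506, 0.043]
tool_rot: [-3.138, -0.001, 1.891]
contact_force: [0.8, 0.0, 0.2]
opening: 0.0345
grip_force: 0.0
```

Emit:
step_arm --pt "0.5 0 0 3.5 0 0 0" --pt "0.5 0 0 7 0 0 0" --pt "0.5 0.3 -2 9 0 0 0.06" --pt "0.5 0.8 -5 10 0 0 0.12" --pt "0.5 1.5 -8.5 10 0 0 0.18"

```text
time: 11.12
tool_pos: [0.4486, 0.0659, 0.1472]
tool_rot: [3.136, 0.003, 2.077]
contact_force: [1.7, 0.1, -0.1]
opening: 0.0457
grip_force: 0.0
```

Emit:
step_arm --pt "0.5 0.7 -3.8 0 0 0 0.06" --pt "0.5 1.4 -7.6 0 0 0 0.12" --pt "0.5 1.9 -10.5 0 0 0 0.177" --pt "0.5 2.05 -11.35 0 0 0 0.177" --pt "0.5 2.05 -11.35 0 0 0 0.177"

```text
time: 11.53
tool_pos: [0.4681, -0.0496, 0.1442]
tool_rot: [3.141, 0.001, 2.244]
contact_force: [-0.2, -0.1, 0.3]
opening: 0.0461
grip_force: 0.0
```

```bash
python3 - <<'E'
from w import *
read_camera("top");im=read_camera("top");np.save("top3.npy",im)
overlay("wrist",[("long",(.468,-.0481,2.2474),.013)],"w6")
s=observe();print(s["time"],s["tool_pos"],s["tool_rot"])
v=cv2.imread("pics/w6.png")[60:400,150:600]; t=cv2.resize(im[130:245,75:210],None,fx=2.6,fy=2.6,interpolation=cv2.INTER_CUBIC)[...,::-1]
o=np.zeros((340,v.shape[1]+t.shape[1],3),np.uint8);o[:,:v.shape[1]]=v;o[:t.shape[0],v.shape[1]:]=t;cv2.imwrite("pics/w6c.png",o[:,:800])
E
```

```text
11.6833 [ 0.46736646 -0.04650038  0.14384767] [ 3.14150975e+00 -7.76937546e-04  2.24811712e+00]
```

View pics/w6c.png

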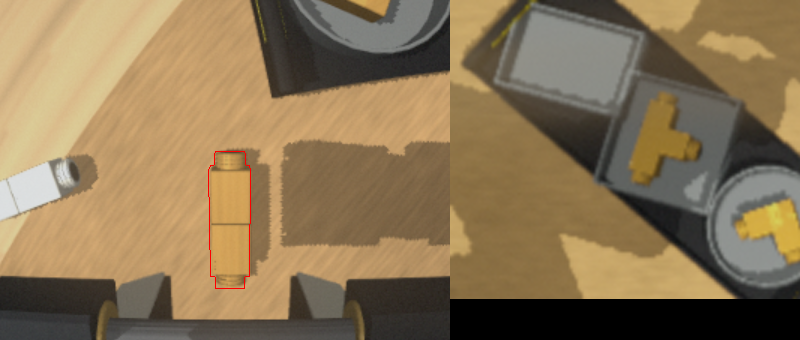

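The long coupling is on its outline at (230,220), and the elbow lies in the round tub at (770,230). Going down for the coupling.

Emit:
step_arm --pt "0.5 0 0 -3 0 0 0" --pt "0.5 0 0 -6.5 0 0 0" --pt "0.5 0 0 -9.5 0 0 0" --pt "0.5 0 0 -11.5 0 0 0" --pt "0.5 0 0 -12.5 0 0 0"

```text
time: 12.1
tool_pos: [0.4659, -0.0454, 0.0164]
tool_rot: [-3.139, -0.004, 2.25]
contact_force: [0.5, 0.2, -0.4]
opening: 0.0458
grip_force: 0.0
```

Emit:
step_arm --pt "0.5 0 0 -0.8 0 0 0" --pt "0.5 0 0 -1.2 0 0 0" --pt "0.5 0 0 -1.2 0 0 0"

```text
time: 12.35
tool_pos: [0.4676, -0.0468, 0.0065]
tool_rot: [-3.141, -0.001, 2.249]
contact_force: [-1.1, -0.0, -0.5]
opening: 0.0458
grip_force: 0.0
```

Emit:
step_arm --pt "0.3 0 0 0 0 0 0" --pt "0.2 0 0 0 0 0 0" --pt "0.2 0 0 0 0 0 0" --pt "0.2 0 0 0 0 0 0" --pt "0.2 0 0 0 0 0 0" --grip_force 35

```text
time: 12.77
tool_pos: [0.4683, -0.0478, 0.0074]
tool_rot: [3.141, 0.001, 2.248]
contact_force: [-1.4, 0.2, 5.2]
opening: 0.0259
grip_force: 35.0
```

```bash
python3 - <<'E'
# oblong rim: refine pose from the top picture by edge strength along its outer+inner rim outline
from w import *
im=np.load("top3.npy"); c=cam("top"); g=cv2.GaussianBlur(cv2.cvtColor(im,cv2.COLOR_RGB2GRAY),(0,0),.7).astype(np.float32)
def ring(hx,hy,n=40):
    t=np.linspace(-1,1,n); return np.vstack([np.c_[t*hx,t*0+hy],np.c_[t*hx,t*0-hy],np.c_[t*0+hx,t*hy],np.c_[t*0-hx,t*hy]])
def at(P): 
    q=proj(c,P).astype(np.float32); return cv2.remap(g,q[:,:1],q[:,1:],cv2.INTER_LINEAR).ravel()
for n,hx,hy,p0 in (("oblong",.0415,.0625,(.592,.333,-.27)),("square",.0565,.0565,(.5107,.2333,-.27))):
    def cost(p):
        R=np.array([[np.cos(p[2]*.1),-np.sin(p[2]*.1)],[np.sin(p[2]*.1),np.cos(p[2]*.1)]]); f=lambda d:at(np.c_[ring(hx+d,hy+d)@R.T+np.array(p[:2])*.01,np.full(160,.037)])
        return -(2*f(0)-f(.006)-f(-.006)).mean()
    st=np.array([p0[0]*100,p0[1]*100,p0[2]*10])
    r=min((minimize(cost,st+[dx,dy,da],method="Nelder-Mead",options=dict(initial_simplex=st+[dx,dy,da]+np.vstack([np.zeros(3),np.diag([.4,.4,.4])]))) for dx in(-.3,.3) for dy in(-.3,.3) for da in(-.4,.4)),key=lambda r:r.fun)
    print(n,(r.x*[.01,.01,.1]).round(4),np.degrees(r.x[2]*.1).round(1),round(r.fun,2),"start",round(cost(st),2))
E
```

```text
oblong [ 0.5924  0.3355 -0.265 ] -15.2 -29.87 start -18.94
square [ 0.5124  0.2363 -0.254 ] -14.6 -20.2 start -3.78
```

Emit:
step_arm --pt "0.2 0 0 1 0 0 0" --pt "0.2 0 0 3 0 0 0" --pt "0.2 0 0 6 0 0 0" --pt "0.2 0.5 1.5 9 0 0 -0.05" --pt "0.2 1.4 4.3 11 0 0 -0.13"

```text
time: 13.18
tool_pos: [0.4821, -0.0062, 0.1191]
tool_rot: [3.141, 0.002, 2.113]
contact_force: [2.0, 0.9, -2.1]
opening: 0.0254
grip_force: 35.0
```

Emit:
step_arm --pt "0.2 1.2 3.6 0 0 0 -0.09" --pt "0.2 2.4 7.2 0 0 0 -0.18" --pt "0.2 3.6 10.9 0 0 0 -0.27" --pt "0.2 4.8 14.6 0 0 0 -0.36" --pt "0.2 6 18.3 0 0 0 -0.45"

```text
time: 13.6
tool_pos: [0.5417, 0.18, 0.1166]
tool_rot: [-3.141, 0.0, 1.664]
contact_force: [1.8, -0.9, -2.3]
opening: 0.0254
grip_force: 35.0
```

Emit:
step_arm --pt "0.2 1.2 3.7 0 0 0 -0.09" --pt "0.2 2.4 7.4 0 0 0 -0.18" --pt "0.2 3.6 11.1 0 0 0 -0.27" --pt "0.2 4.7 14.2 0 0 0 -0.34" --pt "0.2 5.05 15.75 0 0 0 -0.363"

```text
time: 14.02
tool_pos: [0.5925, 0.3396, 0.1159]
tool_rot: [-3.142, -0.001, 1.304]
contact_force: [-0.2, -0.8, -1.6]
opening: 0.0255
grip_force: 35.0
```

```bash
python3 - <<'E'
from w import *
for i in range(4): read_camera("top")
TUBS=[("sqr",(.5124,.2363,-.254),.037),("obl",(.5924,.3355,-.265),.037),("rnd",(.4297,.1358,0),.037)]
s=observe();x,y,z=s["tool_pos"];a=s["tool_rot"][2]
overlay("wrist",TUBS+[("long",(x,y,a),z+.006)],"w7")
print(s["time"],s["tool_pos"],s["tool_rot"])
cv2.imwrite("pics/w7c.png",cv2.imread("pics/w7.png")[:480])
E
```

```text
14.2167 [0.59165577 0.33550873 0.11580241] [-3.14038412e+00  1.60551415e-03  1.30661846e+00]
```

View pics/w7c.png

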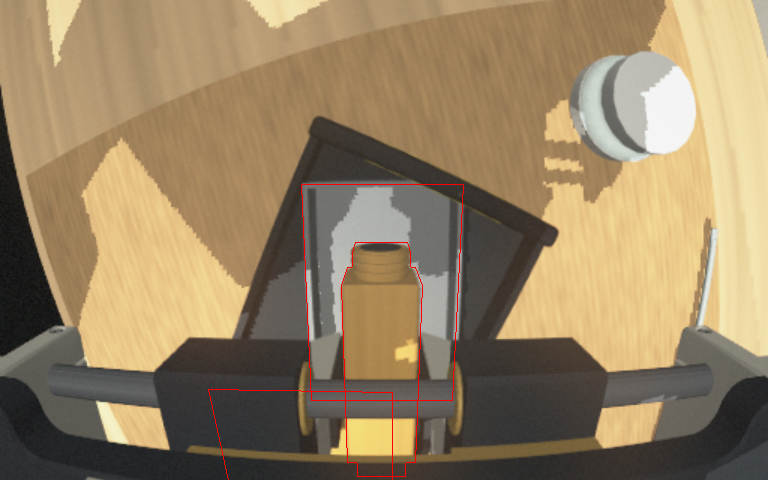

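The oblong tub's rim outline matches (x 303–463) and the coupling is centred at (382,350). Lowering.

Emit:
step_arm --pt "0.2 0 0 -2 0 0 0" --pt "0.2 0 0 -5 0 0 0" --pt "0.2 0 0 -7.5 0 0 0" --pt "0.2 0 0 -9 0 0 0" --pt "0.2 0 0 -9.6 0 0 0"

```text
time: 14.68
tool_pos: [0.5906, 0.3334, 0.0178]
tool_rot: [-3.137, 0.004, 1.304]
contact_force: [-1.6, -0.3, -2.4]
opening: 0.0256
grip_force: 35.0
```

Emit:
step_arm --pt "0.2 0 0 -0.2 0 0 0" --pt "0.2 0 0 -0.4 0 0 0" --pt "0.2 0 0 -0.5 0 0 0" --pt "0.2 0 0 -0.5 0 0 0"

```text
time: 15.02
tool_pos: [0.593, 0.3358, 0.017]
tool_rot: [3.14, -0.001, 1.305]
contact_force: [-0.2, -0.1, -2.4]
opening: 0.0259
grip_force: 35.0
```

Emit:
step_arm --pt "0.2 0 0 -0.1 0 0 0" --pt "0.2 0 0 -0.15 0 0 0" --pt "0.2 0 0 -0.15 0 0 0"

```text
time: 15.27
tool_pos: [0.5929, 0.3361, 0.0155]
tool_rot: [3.14, -0.001, 1.305]
contact_force: [-0.7, -0.9, 3.4]
opening: 0.0259
grip_force: 35.0
```

Contact with the floor. Releasing with a small opening.

Emit:
step_arm --pt "0.36 0 0 0 0 0 0" --pt "0.36 0 0 0 0 0 0" --pt "0.36 0 0 0.1 0 0 0" --pt "0.36 0 0 1 0 0 0" --pt "0.36 0 0 3 0 0 0"

```text
time: 15.68
tool_pos: [0.5906, 0.335, 0.0421]
tool_rot: [-3.137, 0.004, 1.305]
contact_force: [-0.2, -0.4, -0.2]
opening: 0.0333
grip_force: 0.0
```

Emit:
step_arm --pt "0.36 0 0 3.5 0 0 0" --pt "0.36 0 0 7 0 0 0" --pt "0.36 0 0 10 0 0 0" --pt "0.36 -3 -2 11 0 0 0" --pt "0.36 -7 -3 11 0 0 0"

```text
time: 16.1
tool_pos: [0.5259, 0.3055, 0.1585]
tool_rot: [3.133, -0.006, 1.304]
contact_force: [-0.2, 0.5, -0.0]
opening: 0.0333
grip_force: 0.0
```

Emit:
step_arm --pt "0.5 -1 -3.8 0 0 0 0" --pt "0.5 -2 -7.6 0 0 0 0" --pt "0.5 -3 -11.4 0 0 0 0" --pt "0.5 -4 -15 0 0 0 0" --pt "0.5 -5 -19 0 0 0 0"

```text
time: 16.52
tool_pos: [0.4716, 0.1148, 0.1551]
tool_rot: [3.14, -0.001, 1.306]
contact_force: [0.7, -1.5, -0.1]
opening: 0.0457
grip_force: 0.0
```

Emit:
step_arm --pt "0.5 -0.5 -4 0 0 0 0" --pt "0.5 -0.5 -8 0 0 0 0" --pt "0.5 -0.5 -12 0 0 0 0" --pt "0.5 -0.5 -14 0 0 0 0" --pt "0.5 -0.5 -14 0 0 0 0"

```text
time: 16.93
tool_pos: [0.4677, -0.028, 0.1551]
tool_rot: [3.14, 0.001, 1.301]
contact_force: [0.5, -0.2, 0.4]
opening: 0.0462
grip_force: 0.0
```

```bash
python3 - <<'E'
from w import *
im=read_camera("top"); si=read_camera("side")
a=cv2.resize(im[50:270,75:410],None,fx=1.55,fy=1.55,interpolation=cv2.INTER_CUBIC); b=cv2.resize(si[210:300,80:290],None,fx=2.47,fy=2.47,interpolation=cv2.INTER_CUBIC)[:,:a.shape[1]]
b=np.pad(b,((0,0),(0,a.shape[1]-b.shape[1]),(0,0))); cv2.imwrite("pics/end.png",np.vstack([a,b])[...,::-1]); print(observe()["time"],observe()["contact_force"])
E
```

```text
17.0333 [-0.76080489  0.49597919  0.33694119]
```

View pics/end.png

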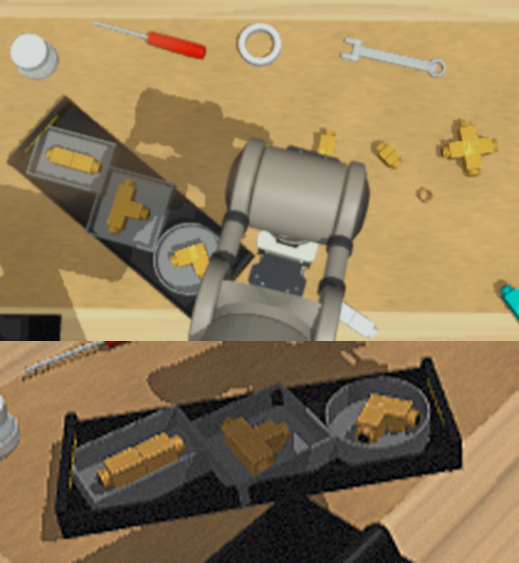

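All three parts lie flat in the right tubs: coupling (75,158), tee (128,205) and elbow (187,258). The cross, bend and short coupling haven't moved. Handing in.

```bash
python3 -c "
from cell import *
print(hand_in())"
```

```text
the job is handed in; nothing more can be done
None
```

The tee is in the square tub, the elbow in the round tub and the long coupling in the oblong tub, all lying flat, and I handed the job in at about 17 s of the 77 s allowed (no verdict came back).

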